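Sweep the spice-jar caps into the bamboo tray

ROBOT

A 6-joint arm with a two-finger parallel gripper is mounted at the origin on the work surface. World frame = base frame: x ahead of the robot, y to its left, z up, the work surface at z = 0. Lengths are in mm, angles in rad, forces in N, time in s.
With the tool pointing down it reaches from about 250 to 775 mm from the base axis. Payload 4 kg.
Tool frame: the origin (TCP) lies at the very end of the fingers, on their centre line; the grasp point (between the pads) lies 19 mm behind it (ctrl.grip_depth is the distance from the TCP to the grasp point, in mm); z points along the fingers, y is the direction in which the jaws open and shut (so a half turn about z gives the same grasp; the last joint's range is limited). The gripper opens to 85 mm and grips with 20 to 120 N. Pads are 22 mm wide; open, the fingers measure 114 mm over their backs; the gripper's body (76 mm by 85 mm) begins 54 mm behind the grasp point. The pads swing forward as they close: fully open they stand 13 mm farther back than shut.
Start: joints at [1.15, 0.087, 1.371, -0, 1.684, -0.103], TCP at [171.872, 522.473, 231.341] pointing down, gripper open.
Joint ranges: [-3.1, 3.1], [-0.76, 2.03], [0.27, 2.55], [-1.08, 4.22], [0.17, 2.65], [-2.57, 2.57]. Speed limits (rad/s): [2.79, 2.79, 3.14, 3.14, 3.14, 3.14].

INTERFACE

Orientations are given as a 3x3 rotation matrix whose columns are the frame's x, y, z axes.
In Python, from plant import ctrl gives the robot as it stands.
- The arm moves only by the shell command python3 -m creep 'ROWS' [FORCE]. ROWS is JSON, a list of rows, each a list of 3 entries, a list of its own where there are three numbers: the shift along the world's x, y, z in cm, then the turn, a rotation vector about the world's x, y, z in rad, then the finger opening in cm, from 0 to 8.54. A call has 1 to 8 rows; each row is the pose to reach, as a shift and turn from the pose commanded when the call began; what a row does not reach only later rows make up. A row lasts 1/12 s, in which the tool goes at most 41.7 mm and 7.16 degrees, less where a joint would pass 70% of its speed; a pose out of reach is approached as far as the arm can. A call with a gripper value outside its range is refused whole. The fingers move at their own pace and stop on an object; FORCE is the grip in N (left out, the last holds). Time passes only in rows, so rows that repeat a pose let the fingers close. It gives the time, the measured TCP pose, the force and the opening at its end, in the units of the state.
- ctrl.get_obs(): the state, without advancing time (a new reading comes with each control period).
- ctrl.camera(name): name is "side" or "top"; returns a dict with "color" (480x640x3 uint8, red, green, blue), "range_z" (480x640 float32, mm along the optical axis (not along the pixel's ray), 0 where there is no reading), "camera_matrix" (3x3 intrinsics, pixels), "k1" (the pictures are not rectified: a ray, as slopes to the right and down, at radius r is drawn at 1 + k1 r^2 times it, then the intrinsics apply), "R" (3x3) and "t" (3): a world point X has camera coordinates R X + t. Camera axes: x right, y down, z forward; pixel columns grow to the right and rows downward; lengths in mm; the calibration is good to about 2 mm. A picture is of the moment at which its call begins.
- ctrl.sign_off(): hands the job in, once; it reports no verdict.
The state is a dict: "t": time; "joint_pos": joint angles; "dq": joint speeds; "tau": joint torques, N m; "ee_pos": TCP position; "ee_rot": TCP orientation; "wrist_force": force on the tool from outside, world axes, zero at the start; "wrist_torque": the same for the moment, N m; "opening": finger opening in mm.
Only numpy, scipy, OpenCV 4.12 (cv2) and the standard library are available. Lean on these libraries where they do the work, as an engineer would, in place of code of your own. Each camera call takes 0.05 s, during which the arm holds its last target. There are 200 camera calls.

TASK

Sweep the three loose caps (red, yellow and blue) across the white board with the fingertips and off its open edge, so that all three drop into the bamboo tray beside it. Only push them along: do not pick up, lift or carry any cap. Leave the tin on the board standing where it is, and do not disturb the carafe, the spoon rest or the spice chest.

Things in the scene. Friction and masses are not known exactly. Their poses are not given: they have to be found in the camera images.
- board: white plywood board, fixed, 200 mm along its x, 280 along its y, top 35 mm above the table. Origin: centre of its underside. Rims 10 mm wide, 10 mm above the top, on its -x, +y and -y sides; the +x edge is open and meets the tray. Its x points away from the robot, within 0.3 rad. Caps and tin stand at y about -93, -31, 31 and 93 mm in any order, x -15 to 25 mm.
- tray: bamboo tray, fixed, against the board's open edge, axes parallel to the board's, 150 mm along x, 290 mm along y. Origin: centre of its underside. Floor 4 mm thick (31 mm below the board's top); walls 6 mm thick and 40 mm high on the far (+x), +y and -y sides; no wall towards the board.
- red_cap: a loose red plastic spice-jar cap with a small steel dot on top, a disc 38 mm in diameter and 14 mm high, about 20 g, lying flat on the board in its own lane (about 62 mm from its neighbours across the board). Origin: its centre, 7 mm above its underside (42 mm above the table while on the board). It slides when pushed.
- yellow_cap: a loose yellow plastic spice-jar cap with a small steel dot on top, a disc 38 mm in diameter and 14 mm high, about 20 g, lying flat on the board in its own lane (about 62 mm from its neighbours across the board). Origin: its centre, 7 mm above its underside (42 mm above the table while on the board). It slides when pushed.
- blue_cap: a loose blue plastic spice-jar cap with a small steel dot on top, a disc 38 mm in diameter and 14 mm high, about 20 g, lying flat on the board in its own lane (about 62 mm from its neighbours across the board). Origin: its centre, 7 mm above its underside (42 mm above the table while on the board). It slides when pushed.
- tin: round steel spice tin with a green lid, 49 mm in diameter, 42 mm high, about 110 g, loose, standing upright on the board in the fourth lane. Origin: centre of its underside, z up. To be left alone.
- carafe: clear glass carafe with a cork-topped stopper, 90 mm in diameter, 216 mm high, standing on the table to the right (-y) of the board. Origin: centre of its underside. To be left alone.
- spoon_rest: green plastic spoon rest, about 200 x 90 x 14 mm, long side along its x, lying on the table to the near right of the board. Origin: on its underside, 88 mm from its near (-x) end. To be left alone.
- chest: small dark wooden spice chest with brass fittings, 126 x 176 x 87 mm (x, y, z), standing on the table to the left (+y) of the board. Origin: centre of its underside. To be left alone.

How it is judged:
By the outcome, as a careful person would: the job done as asked, in the order asked, and still so for the second after the job is handed in, with the robot touching nothing.
It also fails if it takes over 54 s, if anything falls off the work surface, if the arm or the gripper's body presses on something with over 40 N, if the wrist force passes 120 N, or if a joint passes its speed limit or range.

## Working session

There is one attempt and no reset: what is moved stays moved. The work goes in short steps, Python scripts to look and compute and a shell command to move; the robot and the scene stay as the last step left them, time stands still between calls to the robot, and variables do not carry over. Pictures are saved under pics/ and viewed, about 8 in all and at most 12, crops included, and the job is handed in when it is done.

```bash
mkdir -p pics; cat > h.py <<'E'
import numpy as np, cv2
from plant import ctrl
def shot(n,f=None):
    c=ctrl.camera(n)
    if f: cv2.imwrite(f,c["color"][:,:,::-1])
    return c
def cloud(c):
    v,u=np.mgrid[0:480,0:640]
    p=np.stack([u,v],-1).reshape(-1,1,2).astype(float)
    K=np.array(c["camera_matrix"],float)
    s=(p[:,0]-K[:2,2])/[K[0,0],K[1,1]]
    q=s.copy()
    for _ in range(20): q=s/(1+c["k1"]*(q**2).sum(1,keepdims=True))
    z=c["range_z"].reshape(-1,1)
    X=np.hstack([q*z,z])
    return ((X-np.array(c["t"]))@np.array(c["R"])).reshape(480,640,3)
E
python3 - <<'E'
from h import *
c=shot("top","pics/top1.png"); s=shot("side","pics/side1.png")
np.savez("top1",c=c["color"],P=cloud(c),z=c["range_z"]);np.savez("side1",c=s["color"],P=cloud(s),z=s["range_z"])
o=ctrl.get_obs();print(o["t"],o["ee_pos"],o["ee_rot"],o["opening"],o["wrist_force"])
E
```

```text
0.1 [171.65567869 522.04727582 230.23178191] [[-9.49931242e-01  3.12457781e-01 -8.78302548e-04]
 [ 3.12458912e-01  9.49929462e-01 -1.85628346e-03]
 [ 2.54315256e-04 -2.03777511e-03 -9.99997891e-01]] 85.50252340362636 [ 0.32727135 -0.5788149   0.23547291]
```

View pics/top1.png

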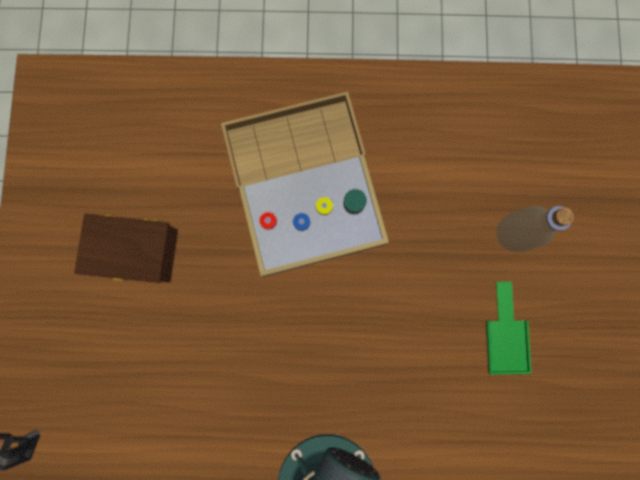

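View pics/side1.png

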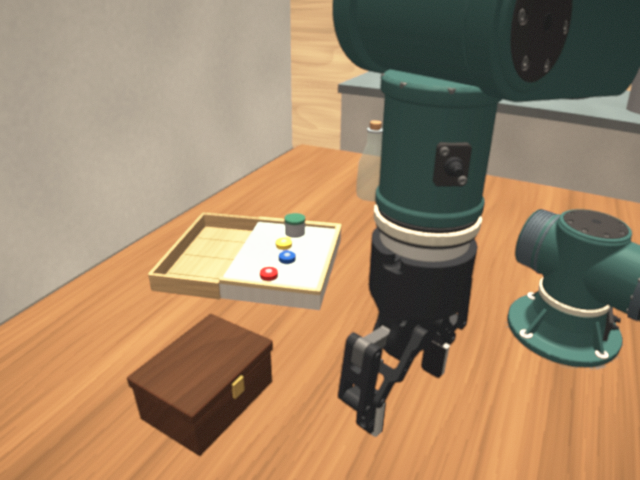

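The top view shows red at (268,221), blue at (302,222), yellow at (324,206) and the tin at (355,202). The tray is beyond the board, the chest is left and the carafe right. In the side view the open gripper is at about (390,370), clear of everything.

```bash
python3 - <<'E'
from h import *
for n in("top1","side1"):
    d=np.load(n+".npz");P=d["P"];ok=(d["z"]>0)
    h=cv2.cvtColor(d["c"],cv2.COLOR_RGB2HSV);H,S,V=h[...,0].astype(int),h[...,1],h[...,2]
    zb=(P[...,2]>25)&(P[...,2]<100)&ok&(P[...,0]>250)&(P[...,0]<800)&(abs(P[...,1])<250)
    for k,m in dict(red=((H<5)|(H>174))&(S>170)&(V>120),yel=(abs(H-28)<6)&(S>170)&(V>130),blue=(abs(H-110)<12)&(S>120),tin=(abs(H-78)<15)&(S>80)).items():
        m=m&zb
        Q=P[m]
        if len(Q): print(n,k,len(Q),((Q.min(0)+Q.max(0))/2).round(1),np.median(Q,0).round(1),Q.min(0).round(),Q.max(0).round())
    m=zb&(S<60)&(V>130)&(abs(P[...,2]-35)<5)
    m=cv2.morphologyEx(m.astype(np.uint8),cv2.MORPH_OPEN,np.ones((3,3)))>0
    Q=P[m];print("board",len(Q),np.median(Q,0).round(1),cv2.minAreaRect(Q[:,:2].astype(np.float32)))
    r=cv2.boxPoints(cv2.minAreaRect(Q[:,:2].astype(np.float32)));print(r.round())
    m=ok&(P[...,2]>60)&(P[...,2]<110)&(P[...,1]>150)&(P[...,0]>250)
    if n=="top1":
        print("chest",cv2.boxPoints(cv2.minAreaRect(P[m][:,:2].astype(np.float32))).round())
        m=ok&(P[...,2]>32)&(P[...,0]>300)&(abs(P[...,1])<220)
        print("all",cv2.boxPoints(cv2.minAreaRect(P[m&(P[...,1]>-200)][:,:2].astype(np.float32))).round())
E
```

```text
top1 red 147 [552.  137.8  48.2] [551.7 137.1  47.6] [536. 121.  43.] [568. 154.  53.]
top1 yel 159 [585.9  19.1  48.1] [584.7  17.9  47.6] [569.   3.  44.] [602.  35.  52.]
top1 blue 175 [550.3  66.5  46.8] [549.5  66.1  47.7] [534.  49.  42.] [567.  84.  52.]
top1 tin 363 [592.3 -45.2  74.7] [591.3 -45.8  75.5] [570. -67.  69.] [615. -23.  80.]
board 8749 [568.7  46.4  33.7] ((572.9805297851562, 43.37689971923828), (189.8681182861328, 261.0252990722656), 15.736868858337402)
[[ 446.  143.]
 [ 517. -108.]
 [ 700.  -56.]
 [ 629.  195.]]
chest [[411. 349.]
 [542. 337.]
 [559. 513.]
 [428. 526.]]
all [[ 431.  154.]
 [ 511. -126.]
 [ 849.  -29.]
 [ 769.  250.]]
side1 red 106 [547.4 141.2  45.1] [542.3 149.3  47.8] [532. 126.  39.] [563. 156.  51.]
side1 yel 8 [577.4  31.2  46.5] [574.5  32.1  45.7] [565.  25.  44.] [589.  37.  49.]
side1 blue 124 [546.8  69.2  45.2] [543.5  75.1  48.2] [531.  54.  39.] [563.  85.  51.]
side1 tin 150 [589.8 -41.4  75.4] [587.7 -39.3  77. ] [568. -62.  71.] [611. -21.  80.]
board 4146 [565.5  54.9  35.2] ((574.5194702148438, 33.079376220703125), (189.322509765625, 252.60206604003906), 15.890478134155273)
[[ 449.  129.]
 [ 518. -114.]
 [ 700.  -62.]
 [ 631.  180.]]
```

```bash
python3 -m creep '[[[2,-2.4,0],[0,0,0.07],2],[[4.2,-5,0],[0,0,0.14],2],[[6.3,-7.5,0],[0,0,0.22],2],[[8.4,-10,0],[0,0,0.3],2],[[10.5,-12.5,0],[0,0,0.38],2],[[12.6,-15,0],[0,0,0.46],2],[[14.7,-17.5,0],[0,0,0.53],2],[[16.8,-19.8,0],[0,0,0.593],2]]' 40; python3 -m creep '[[[2,-2.4,0],[0,0,0],2],[[4.2,-5,0],[0,0,0],2],[[6.3,-7.5,0],[0,0,0],2],[[8.4,-10,-1],[0,0,0],2],[[10.5,-12.5,-3],[0,0,0],2],[[13,-15.5,-5],[0,0,0],2],[[15,-18,-7],[0,0,0],2],[[16.8,-19.9,-8],[0,0,0],2]]'; python3 -m creep '[[[0,0,0],[0,0,0],2],[[0,0,0],[0,0,0],2],[[0,0,0],[0,0,0],2]]'
python3 - <<'E'
from h import *
shot("side","pics/side2.png"); print(ctrl.get_obs()["ee_rot"].round(3) if hasattr(ctrl.get_obs()["ee_rot"],'round') else ctrl.get_obs()["ee_rot"])
E
```

```text
t: 0.77
ee_pos: [340.4, 322.8, 230.9]
ee_rot: [[-0.961, -0.275, -0.001], [-0.275, 0.961, -0.0], [0.001, -0.0, -1.0]]
wrist_force: [0.7, 0.4, -0.4]
opening: 20.0
t: 1.43
ee_pos: [507.3, 122.8, 147.8]
ee_rot: [[-0.963, -0.27, -0.005], [-0.27, 0.963, -0.001], [0.005, 0.0, -1.0]]
wrist_force: [0.2, 0.7, -0.1]
opening: 20.1
t: 1.68
ee_pos: [507.6, 125.8, 151.3]
ee_rot: [[-0.962, -0.272, -0.001], [-0.272, 0.962, 0.001], [0.001, 0.001, -1.0]]
wrist_force: [0.0, -0.2, -0.0]
opening: 19.9
[[-0.962 -0.273  0.001]
 [-0.273  0.962  0.001]
 [-0.001  0.001 -1.   ]]
```

View pics/side2.png

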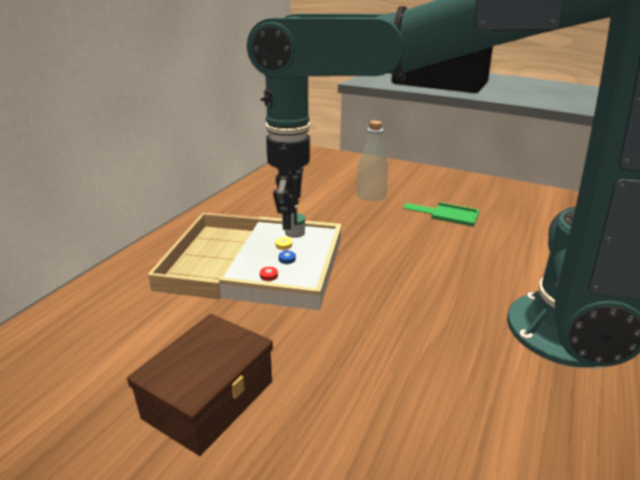

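The side view shows the gripper over the near part of the board, its fingertips at (288,228), with the caps undisturbed. Next I lower behind red and push.

```bash
python3 -m creep '[[[0,0,-3],[0,0,0],2],[[0,0,-6],[0,0,0],2],[[0,0,-8.5],[0,0,0],2],[[0,0,-10],[0,0,0],2],[[0,0,-10.8],[0,0,0],2],[[0,0,-11.1],[0,0,0],2],[[0,0,-11.1],[0,0,0],2],[[0,0,-11.1],[0,0,0],2]]'; python3 -m creep '[[[0.4,0.11,0],[0,0,0],2],[[0.9,0.25,0],[0,0,0],2],[[1.4,0.4,0],[0,0,0],2],[[1.9,0.54,0],[0,0,0],2],[[2.4,0.68,0],[0,0,0],2],[[3,0.85,0],[0,0,0],2],[[3.6,1.02,0],[0,0,0],2],[[4.2,1.2,0],[0,0,0],2]]'
python3 - <<'E'
from h import *
c=shot("top","pics/top2.png"); s=shot("side")
cv2.imwrite("pics/m2.png",np.hstack([cv2.resize(c["color"][80:290,210:410],(400,420)),cv2.resize(s["color"][190:320,140:350],(400,420))])[:,:,::-1])
E
```

```text
t: 2.4
ee_pos: [508.9, 126.1, 42.0]
ee_rot: [[-0.962, -0.273, 0.003], [-0.273, 0.962, 0.001], [-0.003, -0.0, -1.0]]
wrist_force: [1.0, -0.4, -0.3]
opening: 19.8
t: 3.07
ee_pos: [550.5, 137.6, 40.2]
ee_rot: [[-0.962, -0.272, -0.0], [-0.272, 0.962, 0.0], [0.0, 0.0, -1.0]]
wrist_force: [0.3, -0.5, -0.2]
opening: 19.5
```

View pics/m2.png

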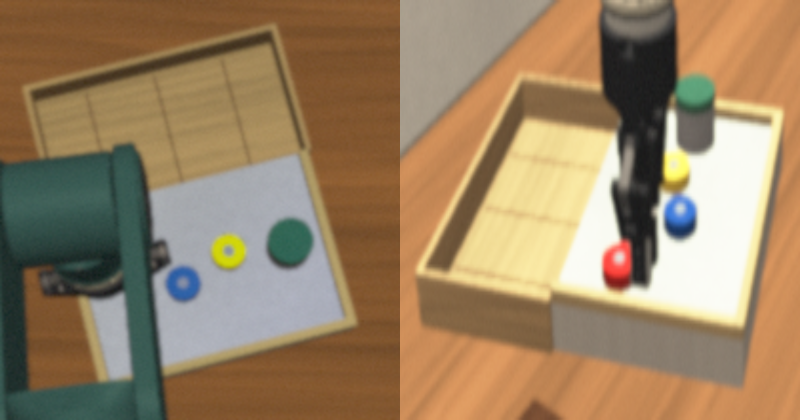

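In the left crop the arm hides red; in the right crop red (618,265) lies ahead of the fingers (640,265). Blue, yellow and the tin have not moved, so I keep pushing.

```bash
python3 -m creep '[[[0.8,0.23,0],[0,0,0],2],[[1.9,0.54,0],[0,0,0],2],[[3.3,0.94,0],[0,0,0],2],[[5,1.42,0],[0,0,0],2],[[6.8,1.93,0],[0,0,0],2],[[8.6,2.44,0],[0,0,0],2],[[10.2,2.9,0],[0,0,0],2],[[10.2,2.9,0],[0,0,0],2]]';python3 -m creep '[[[0,0,2],[0,0,0],2],[[0,0,5],[0,0,0],2],[[-2,-1,7],[0,0,0],2],[[-5.3,-3,9],[0,0,0],2],[[-8.5,-5,9],[0,0,0],2],[[-11.8,-7,9],[0,0,0],2],[[-14.5,-9,9],[0,0,0],2],[[-15,-10,9],[0,0,0],2]]'
python3 - <<'E'
from h import *
c=shot("top"); s=shot("side")
cv2.imwrite("pics/m3.png",np.hstack([cv2.resize(c["color"][80:290,210:410],(400,420)),cv2.resize(s["color"][190:320,140:350],(400,420))])[:,:,::-1])
print(ctrl.get_obs()["ee_pos"])
E
```

```text
t: 3.83
ee_pos: [654.6, 167.1, 40.1]
ee_rot: [[-0.962, -0.272, 0.002], [-0.272, 0.962, 0.001], [-0.003, -0.0, -1.0]]
wrist_force: [-0.2, -0.9, -0.3]
opening: 19.7
t: 4.5
ee_pos: [497.0, 65.0, 129.7]
ee_rot: [[-0.963, -0.271, -0.004], [-0.271, 0.963, -0.001], [0.004, 0.0, -1.0]]
wrist_force: [0.4, 0.7, -0.0]
opening: 19.9
[500.5512248   65.26272027 130.54847269]
```

View pics/m3.png

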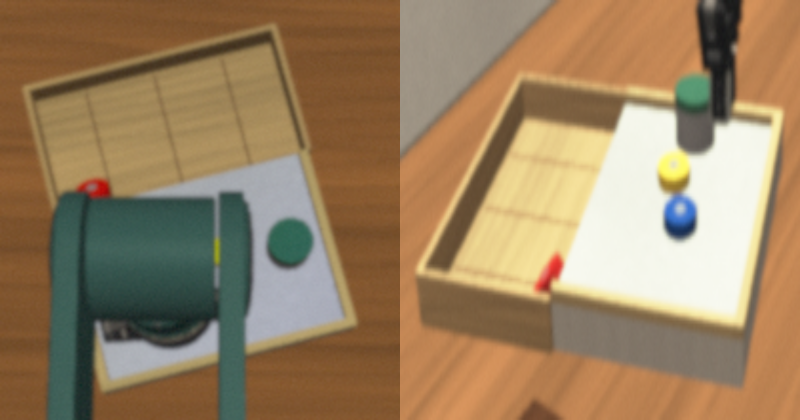

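The right crop shows red at (550,272), in the tray but tipped against the board's edge. I'll release blue faster and see to red afterwards.

```bash
python3 -m creep '[[[0.4,-1.25,0],[0,0,0],2],[[0.4,-1.25,-3],[0,0,0],2],[[0.4,-1.25,-6],[0,0,0],2],[[0.4,-1.25,-8],[0,0,0],2],[[0.4,-1.25,-8.8],[0,0,0],2],[[0.4,-1.25,-9],[0,0,0],2],[[0.4,-1.25,-9],[0,0,0],2],[[0.4,-1.25,-9],[0,0,0],2]]'; python3 -m creep '[[[0.4,0.11,0],[0,0,0],2],[[0.9,0.25,0],[0,0,0],2],[[1.4,0.4,0],[0,0,0],2],[[1.9,0.54,0],[0,0,0],2],[[2.4,0.68,0],[0,0,0],2],[[3,0.85,0],[0,0,0],2],[[3.6,1.02,0],[0,0,0],2],[[4.2,1.2,0],[0,0,0],2]]';python3 -m creep '[[[0.9,0.25,0],[0,0,0],2],[[2.2,0.62,0],[0,0,0],2],[[4.1,1.16,0],[0,0,0],2],[[6.5,1.84,0],[0,0,0],2],[[9.4,2.66,0],[0,0,0],2],[[12.5,3.54,0],[0,0,0],2],[[12.5,3.54,0],[0,0,0],2],[[12.5,3.54,0],[0,0,0],2]]';python3 -m creep '[[[0,0,2],[0,0,0],2],[[0,0,5],[0,0,0],2],[[-2,-1,7],[0,0,0],2],[[-5.3,-3,9],[0,0,0],2],[[-8.5,-5,9],[0,0,0],2],[[-11,-7,9],[0,0,0],2],[[-13,-8,9],[0,0,0],2],[[-13,-8,9],[0,0,0],2]]'
python3 - <<'E'
from h import *
c=shot("top"); s=shot("side")
cv2.imwrite("pics/m4.png",np.hstack([cv2.resize(c["color"][80:290,210:410],(400,420)),cv2.resize(s["color"][190:320,140:350],(400,420))])[:,:,::-1])
print(ctrl.get_obs()["ee_pos"])
E
```

```text
t: 5.27
ee_pos: [507.6, 54.0, 41.8]
ee_rot: [[-0.962, -0.272, 0.003], [-0.272, 0.962, 0.0], [-0.003, -0.001, -1.0]]
wrist_force: [-0.3, -0.2, 1.2]
opening: 20.2
t: 5.93
ee_pos: [548.5, 66.2, 40.3]
ee_rot: [[-0.962, -0.272, -0.0], [-0.272, 0.962, 0.0], [0.0, 0.0, -1.0]]
wrist_force: [-0.1, 0.4, 0.2]
opening: 20.3
t: 6.6
ee_pos: [673.9, 101.9, 38.8]
ee_rot: [[-0.962, -0.272, -0.002], [-0.272, 0.962, -0.0], [0.001, 0.0, -1.0]]
wrist_force: [-0.8, -0.3, -0.2]
opening: 20.0
t: 7.27
ee_pos: [538.4, 19.5, 130.5]
ee_rot: [[-0.963, -0.269, -0.003], [-0.269, 0.963, -0.001], [0.003, -0.0, -1.0]]
wrist_force: [-0.3, 0.5, -0.4]
opening: 19.9
[541.84849155  21.04884317 130.87295357]
```

View pics/m4.png

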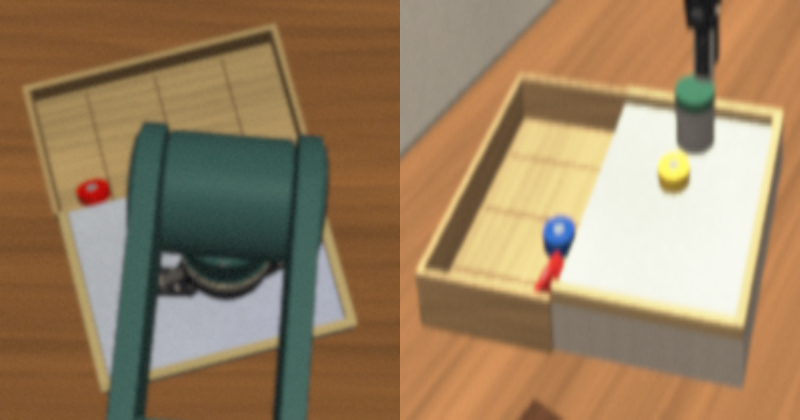

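Blue (558,232) lies flat in the tray; yellow and the tin have not moved. Before lowering beside the tin, I check how wide the gripper is at the tin's height from the depth cloud.

```bash
python3 - <<'E'
from h import *
s=shot("side");P=cloud(s)[s["range_z"]>0];e=np.array(ctrl.get_obs()["ee_pos"]);print(e)
d=P-e;v=d[:,:2]@[-.272,.962];u=d[:,:2]@[.962,.272]
for h in range(-4,110,6):
    m=(abs(u)<60)&(abs(v)<80)&(abs(d[:,2]-h)<3)&(P[:,2]>100)
    if m.sum(): print(h,m.sum(),np.percentile(v[m],[2,98]).round(),np.percentile(u[m],[2,98]).round())
E
```

```text
[542.70297941  21.41574476 130.87209149]
2 18 [-17.  19.] [-13.   6.]
8 34 [-16.  23.] [-14.   7.]
14 36 [-17.  25.] [-14.   7.]
20 37 [-17.  25.] [-14.   6.]
26 39 [-19.  25.] [-13.   7.]
32 38 [-16.  26.] [-14.   8.]
38 28 [-19.  27.] [-14.   2.]
44 16 [-29.  38.] [-16.   7.]
50 54 [-38.  45.] [-16.   8.]
56 53 [-34.  47.] [-15.   9.]
62 24 [18. 50.] [-15.   8.]
68 60 [-18.  55.] [-20.   8.]
74 62 [-54.  57.] [-20.   8.]
80 55 [-17.  60.] [-20.   8.]
86 67 [-17.  64.] [-20.  13.]
92 81 [-56.  65.] [-21.  15.]
98 110 [-54.  65.] [-22.  14.]
104 94 [-17.  51.] [-22.  16.]
```

```bash
python3 -m creep '[[[-0.2,-1.2,0],[0,0,0],1.7],[[-0.2,-1.2,-3],[0,0,0],1.7],[[-0.2,-1.2,-6],[0,0,0],1.7],[[-0.2,-1.2,-7.8],[0,0,0],1.7],[[-0.2,-1.2,-8.6],[0,0,0],1.7],[[-0.2,-1.2,-8.8],[0,0,0],1.7],[[-0.2,-1.2,-8.8],[0,0,0],1.7],[[-0.2,-1.2,-8.8],[0,0,0],1.7]]'; python3 -m creep '[[[0.3,0.08,0],[0,0,0],1.7],[[0.6,0.17,0],[0,0,0],1.7],[[0.9,0.25,0],[0,0,0],1.7],[[1.2,0.34,0],[0,0,0],1.7],[[1.5,0.42,0],[0,0,0],1.7],[[1.8,0.51,0],[0,0,0],1.7],[[2.1,0.6,0],[0,0,0],1.7],[[2.4,0.68,0],[0,0,0],1.7]]';python3 -m creep '[[[0.8,0.23,0],[0,0,0],1.7],[[2.1,0.59,0],[0,0,0],1.7],[[4,1.13,0],[0,0,0],1.7],[[6.4,1.81,0],[0,0,0],1.7],[[9.2,2.6,0],[0,0,0],1.7],[[12.2,3.45,0],[0,0,0],1.7],[[12.2,3.45,0],[0,0,0],1.7],[[12.2,3.45,0],[0,0,0],1.7]]';python3 -m creep '[[[0,0,3],[0,0,0],1.7],[[0,0,6.5],[0,0,0],1.7],[[-1,0,10],[0,0,0],1.7],[[-4,0,12],[0,0,0],1.7],[[-7.5,0,13],[0,0,0],1.7],[[-11,0,13],[0,0,0],1.7],[[-14.5,0,13],[0,0,0],1.7],[[-18,0,13],[0,0,0],1.7]]';python3 -m creep '[[[-3,0,0],[0,0,0],1.7],[[-6.5,0,0],[0,0,0],1.7],[[-10,0,0],[0,0,0],1.7],[[-13,0,0],[0,0,0],1.7],[[-15,0,0],[0,0,0],1.7],[[-15,0,0],[0,0,0],1.7]]'
python3 - <<'E'
from h import *
c=shot("top"); s=shot("side")
cv2.imwrite("pics/m5.png",np.hstack([cv2.resize(c["color"][80:290,210:410],(400,420)),cv2.resize(s["color"][190:320,140:350],(400,420))])[:,:,::-1])
P=cloud(c);h=cv2.cvtColor(c["color"],cv2.COLOR_RGB2HSV);H=h[...,0].astype(int);S=h[...,1]
B=np.array([568,42,0]);A=np.array([[.962,.272,0],[-.272,.962,0],[0,0,1]])
for k,m in dict(red=((H<5)|(H>174))&(S>170),yel=(abs(H-28)<6)&(S>170),blue=(abs(H-110)<12)&(S>120),tin=(abs(H-78)<15)&(S>80)).items():
    m=m&(P[...,0]>450)&(P[...,0]<850)&(abs(P[...,1]-50)<200);Q=(P[m]-B)@A.T
    if len(Q): print(k,len(Q),((Q.min(0)+Q.max(0))/2).round(1),Q.min(0).round(),Q.max(0).round(), ((P[m].min(0)+P[m].max(0))/2).round(1))
print(ctrl.get_obs()["ee_pos"])
E
```

```text
t: 8.08
ee_pos: [542.3, 9.2, 43.8]
ee_rot: [[-0.962, -0.272, 0.003], [-0.272, 0.962, -0.0], [-0.003, -0.001, -1.0]]
wrist_force: [0.4, 0.0, 0.0]
opening: 16.7
t: 8.75
ee_pos: [565.1, 16.3, 42.2]
ee_rot: [[-0.962, -0.272, -0.0], [-0.272, 0.962, 0.0], [0.0, 0.0, -1.0]]
wrist_force: [-0.0, 0.4, 0.3]
opening: 16.9
t: 9.42
ee_pos: [687.9, 51.2, 40.9]
ee_rot: [[-0.962, -0.272, -0.001], [-0.272, 0.962, 0.0], [0.001, 0.0, -1.0]]
wrist_force: [-2.1, -0.7, -0.3]
opening: 17.0
t: 10.08
ee_pos: [504.3, 50.4, 172.7]
ee_rot: [[-0.962, -0.271, 0.001], [-0.271, 0.962, -0.0], [-0.001, -0.0, -1.0]]
wrist_force: [1.2, 1.6, 0.9]
opening: 17.3
t: 10.58
ee_pos: [352.9, 50.7, 172.1]
ee_rot: [[-0.962, -0.272, -0.0], [-0.272, 0.962, 0.0], [0.0, 0.0, -1.0]]
wrist_force: [0.9, 0.2, 0.4]
opening: 16.4
red 116 [118.   97.7  27.1] [103.  82.  15.] [133. 114.  39.] [654.8 168.1  27.1]
yel 160 [124.3 -22.1  10.7] [107. -41.  -1.] [141.  -3.  22.] [692.9  53.5  10.7]
blue 152 [131.7  30.4  16.9] [115.  14.  12.] [148.  47.  22.] [686.6 106.5  16.9]
tin 365 [ -0.9 -90.9  76.1] [ -24. -113.   71.] [ 22. -69.  81.] [592.  -46.2  76.1]
[356.20103973  50.57932221 172.59804459]
```

View pics/m5.png

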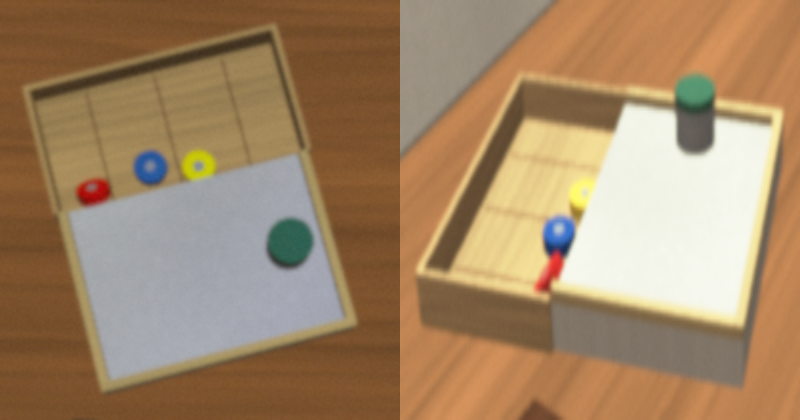

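All three caps are in the tray. Yellow (198,166) and blue (150,167) lie flat, the tin hasn't moved, and red (92,190) still leans on the board's edge. I'll press gently down on its upper rim so it slides out flat.

```bash
python3 -m creep '[[[3,1.2,0],[0,0,0],1.7],[[6.7,2.6,0],[0,0,0],1.7],[[10.4,4.1,0],[0,0,0],1.7],[[14.2,5.6,0],[0,0,0],1.7],[[18,7,0],[0,0,0],1.7],[[22,8.6,0],[0,0,0],1.7],[[26,10.2,0],[0,0,0],1.7],[[29.9,11.7,0],[0,0,0],1.7]]'; python3 -m creep '[[[0,0,-3],[0,0,0],1.7],[[0,0,-6],[0,0,0],1.7],[[0,0,-9],[0,0,0],1.7],[[0,0,-11],[0,0,0],1.7],[[0,0,-12],[0,0,0],1.7],[[0,0,-12.2],[0,0,0],1.7],[[0,0,-12.2],[0,0,0],1.7]]';python3 -m creep '[[[0,0,-0.3],[0,0,0],1.7],[[0,0,-0.6],[0,0,0],1.7],[[0,0,-0.9],[0,0,0],1.7],[[0,0,-1.2],[0,0,0],1.7],[[0,0,-1.4],[0,0,0],1.7],[[0,0,-1.6],[0,0,0],1.7],[[0,0,-1.6],[0,0,0],1.7]]'
```

```text
t: 11.35
ee_pos: [655.6, 167.5, 170.8]
ee_rot: [[-0.962, -0.272, -0.001], [-0.272, 0.962, -0.0], [0.001, 0.0, -1.0]]
wrist_force: [0.6, -0.2, -0.6]
opening: 16.9
t: 11.93
ee_pos: [653.3, 166.5, 49.6]
ee_rot: [[-0.962, -0.272, -0.001], [-0.272, 0.962, -0.0], [0.001, 0.0, -1.0]]
wrist_force: [-0.2, 0.3, 0.3]
opening: 16.8
t: 12.52
ee_pos: [653.4, 166.6, 36.1]
ee_rot: [[-0.962, -0.272, 0.001], [-0.272, 0.962, 0.0], [-0.001, -0.0, -1.0]]
wrist_force: [-2.6, -1.1, 6.5]
opening: 17.3
```

```bash
python3 -m creep '[[[0.1,0.03,-0.2],[0,0,0],1.7],[[0.1,0.03,-0.4],[0,0,0],1.7],[[0.1,0.03,-0.5],[0,0,0],1.7],[[0.1,0.03,-0.5],[0,0,0],1.7]]'
python3 - <<'E'
from h import *
c=shot("top"); s=shot("side")
cv2.imwrite("pics/m6.png",np.hstack([cv2.resize(c["color"][80:290,210:410],(300,315)),cv2.resize(s["color"][230:310,170:290],(473,315),interpolation=cv2.INTER_CUBIC)])[:,:,::-1])
E
```

```text
t: 12.85
ee_pos: [653.9, 166.9, 28.9]
ee_rot: [[-0.962, -0.272, -0.001], [-0.272, 0.962, 0.0], [0.0, 0.0, -1.0]]
wrist_force: [-0.1, -0.1, -1.0]
opening: 16.9
```

View pics/m6.png

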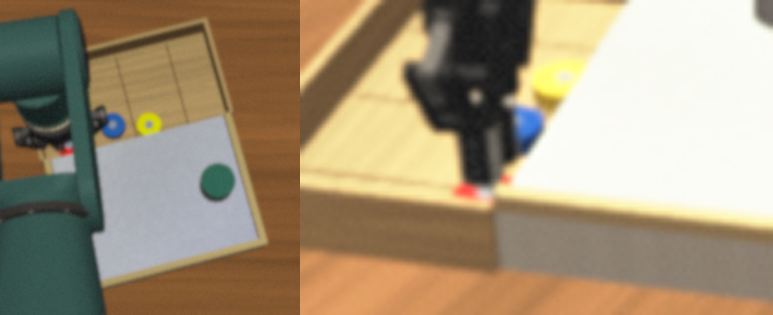

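The force has dropped and red (475,190) has slid down under the fingers. I'll lift straight up, retreat over the board and check.

```bash
python3 -m creep '[[[0,0,2],[0,0,0],1.7],[[0,0,5],[0,0,0],1.7],[[0,0,9],[0,0,0],1.7],[[0,0,13],[0,0,0],1.7],[[-3.5,-1,14.5],[0,0,0],1.7],[[-7,-2,14.5],[0,0,0],1.7],[[-10.5,-3,14.5],[0,0,0],1.7],[[-14,-4,14.5],[0,0,0],1.7]]'; python3 -m creep '[[[-3.5,-1,0],[0,0,0],1.7],[[-7,-2,0],[0,0,0],1.7],[[-10,-3,0],[0,0,0],1.7],[[-13,-4,0],[0,0,0],1.7],[[-15,-5,0],[0,0,0],1.7],[[-15,-5,0],[0,0,0],1.7],[[-15,-5,0],[0,0,0],1.7]]'
python3 - <<'E'
from h import *
c=shot("top"); s=shot("side")
cv2.imwrite("pics/m7.png",np.hstack([cv2.resize(c["color"][80:290,210:410],(400,420)),cv2.resize(s["color"][190:320,140:350],(400,420))])[:,:,::-1])
P=cloud(c);h=cv2.cvtColor(c["color"],cv2.COLOR_RGB2HSV);H=h[...,0].astype(int);S=h[...,1]
B=np.array([568,42,0]);A=np.array([[.962,.272,0],[-.272,.962,0],[0,0,1]])
for k,m in dict(red=((H<5)|(H>174))&(S>170),yel=(abs(H-28)<6)&(S>170),blue=(abs(H-110)<12)&(S>120),tin=(abs(H-78)<15)&(S>80)).items():
    m=m&(P[...,0]>450)&(P[...,0]<850)&(abs(P[...,1]-50)<200);Q=(P[m]-B)@A.T
    if len(Q): print(k,len(Q),((Q.min(0)+Q.max(0))/2).round(1),Q.min(0).round(),Q.max(0).round())
print(ctrl.get_obs()["ee_pos"])
E
```

```text
t: 13.62
ee_pos: [512.9, 126.5, 174.5]
ee_rot: [[-0.962, -0.272, 0.001], [-0.272, 0.962, 0.0], [-0.001, -0.0, -1.0]]
wrist_force: [0.3, -0.4, 0.1]
opening: 17.0
t: 14.2
ee_pos: [363.7, 76.7, 174.6]
ee_rot: [[-0.963, -0.271, 0.002], [-0.271, 0.963, 0.0], [-0.002, -0.0, -1.0]]
wrist_force: [-0.1, 0.9, 0.5]
opening: 17.2
red 111 [120.9 100.1  16.8] [107.  84.  12.] [135. 116.  21.]
yel 158 [124.2 -22.1  11.2] [107. -41.   1.] [142.  -3.  22.]
blue 152 [131.4  30.4  17.1] [115.  14.  11.] [148.  47.  23.]
tin 361 [ -0.1 -90.7  75.3] [ -23. -113.   71.] [ 23. -69.  80.]
[364.76129913  77.05303992 174.55391962]
```

View pics/m7.png

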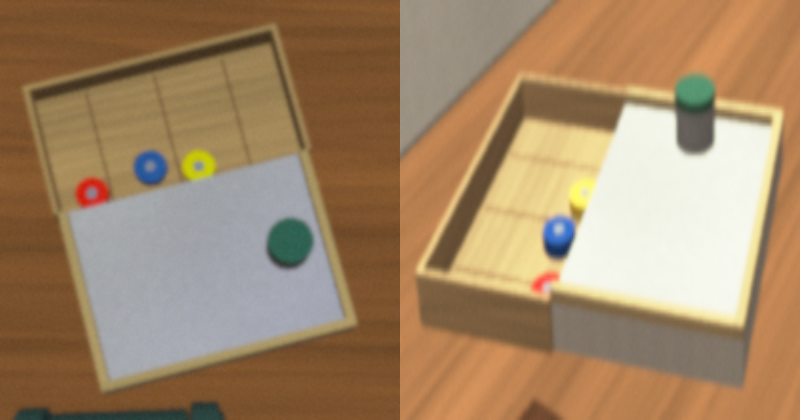

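All three caps now lie flat in the tray: red (92,192), blue (150,167) and yellow (198,166). The tin has not moved and the robot is clear.

```bash
python3 -c "
from plant import ctrl
ctrl.sign_off(); print(ctrl.get_obs()['t'])"
```

```text
the job is handed in; nothing more can be done
the job is handed in; nothing more can be done
```

All three caps are in the bamboo tray, and I handed the job in at about 14 s on the robot's clock. I pushed each one along its lane between the slightly open fingertips and off the open edge; none was gripped or lifted.

- **Red cap:** it first came to rest leaning against the board's edge, so I made one extra gentle press on its upper rim (6.5 N measured) and it slid down flat.
- **Last camera check:** the top surfaces of red and blue read about 17 mm above the table, as expected for caps lying flat on the tray floor. Yellow's depth reading was mixed with the similar-coloured tray floor, so I judged it flat from the pictures only.
- **Tin:** it stands within about 1 mm of where it started.
- **Carafe, spoon rest and chest:** the arm stayed clear of them throughout, but I did not measure them again at the end.

No check failed or disagreed.

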